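# Nest the upside-down pot lids

### The arm

A 7-joint arm with a two-finger parallel gripper is mounted at the origin on a cart in front of the work surface, level with it; the furniture and walls round the work are solid. World frame = base frame: x ahead of the robot, y to its left, z up, the work surface at z = 0. Lengths are in m, angles in rad, forces in N, time in s.
With the tool pointing down it reaches from about 0.4 to 0.85 m from the base axis. Payload 6.9 kg.
Tool frame: the origin (TCP) lies midway between the tips of the shut fingers; the grasp point (between the pads) lies 19 mm behind it; z points along the fingers, y is the line along which they close (so a half turn about z gives the same grasp; the last joint's range is limited). The gripper opens to 85 mm and grips with 20 to 120 N. Pads are 22 mm wide; open, the fingers measure 114 mm over their backs; the gripper's body (76 mm by 85 mm) begins 54 mm behind the grasp point. The pads swing forward as they close: fully open they stand 13 mm farther back than shut.
Start: joints at [-1.187, 0.507, -0.238, 1.5, 0.126, 1.149, -0.155], TCP at [0.172, 0.601, 0.231] pointing down, gripper open.
Joint ranges: [-3.08, 3.08], [-0.24, 2.05], [-1.43, 1.35], [0, 2.5], [-1.52, 4.66], [0.17, 1.96], [-2.89, 2.89]. Speed limits (rad/s): [2.39, 2.39, 3.14, 3.14, 3.14, 3.14, 3.14].

### API

Orientations are given as a unit quaternion [x, y, z, w].
In Python, from bench import robot, read_camera, recognise, trace, landmark_of gives the robot as it stands.
- The arm moves only by the shell command python3 -m crank 'ROWS'. ROWS is JSON, one flat list of numbers, 7 for each row, row after row: the shift along the tool's x, y, z in cm, then the turn, a rotation vector about the tool's x, y, z in degrees, then the finger opening in cm, from 0 to 8.54. In form: [x, y, z, ax, ay, az, claw, x, y, z, ax, ay, az, claw, ...]. A call has 1 to 20 rows; each row shifts and turns the commanded pose from where the row before left it, along the tool's axes as they then stand; what a row does not reach is not made up. A row lasts 1/8 s, in which the tool goes at most 62.5 mm and 10.7 degrees, less where a joint would pass 70% of its speed; a pose out of reach is approached as far as the arm can. A call is refused whole if a number of a shift passes 6.25 or a number of a turn 10.7, either way. A call with a gripper value outside its range is refused whole. The fingers move at their own pace and stop on an object; the grip force is fixed at half the most. Time passes only in rows, so rows that do not move let the fingers close. It gives the time, the measured TCP pose, the force, the opening and the grip force at its end, in the units of the state.
- robot.sense(): the state, without advancing time (a new reading comes with each control period).
- read_camera(name): name is "side" or "top" or "wrist"; returns a dict with "frame" (400x640x3 uint8, red, green, blue), "fx", "fy", "cx", "cy" (pixels), "rvec" (rotation vector, rad) and "tvec" (3), from world to camera coordinates, as OpenCV has them; the wrist camera has in their place "mount" (4x4, takes a point from camera to tool coordinates, whose origin is the TCP and whose axes are the flange's). Camera axes: x right, y down, z forward; pixel columns grow to the right and rows downward; lengths in m; the calibration is good to about 2 mm. A picture is of the moment at which its call begins: read the wrist's pose just before it. There is no depth.
- robot.hand_in(): hands the job in; it is judged then, once.
Trained networks look in the newest picture that a camera, given by its name, has taken for a name from the list of things; names that differ only in an ending like _2 or _b are one class to them, and where a whole thing is asked for, a point or a joint stands for the part that bears it (a point fixed in the world has none). Each returns a list of dicts, best first, with "conf" (0 to 1); they miss things now and then, are a little off and sometimes report something else, mostly with a low value. They report only what shows in the picture. A call takes as long as a camera call.
- recognise(target, camera): "box" ([left, top, right, bottom] in pixels, round what is visible of it).
- trace(target, camera): "mask" (400x640 bool, what is visible of it) and "box" ([left, top, right, bottom] in pixels, round what is visible of it).
- landmark_of(target, camera): "centre" ([row, column] in pixels: a listed point, or the origin of a listed thing).
The state is a dict: "time": time; "joint_positions": joint angles; "joint_vel": joint speeds; "joint_torque": joint torques, N m; "position": TCP position; "tool_rot": TCP orientation; "force": force on the tool from outside, world axes, zero at the start; "ft_torque": the same for the moment, N m; "finger_gap": finger opening in m; "grasp_force": force on a finger pad.
Only numpy, scipy, OpenCV 4.12 (cv2) and the standard library are available. Lean on these libraries where they do the work, as an engineer would, in place of code of your own. Each camera call takes 0.05 s, during which the arm holds its last target. There are 200 camera calls.

### The job

Three white domed lids of the little oven pots stand upside down on their knobs; put them away as one upside-down stack: the medium lid cupped in the large one, and the small lid cupped in the medium one, each sitting level on its knob in the middle of the lid below. Leave the large lid standing where it is and leave the terracotta-coloured lid alone; set the lids down gently, without dropping them.

Things in the scene. Friction and masses are not known exactly. Their poses are not given: they have to be found in the camera images.
- lid_large: White domed lid standing upside down on its flat knob, 90 mm across, 42 mm high, about 220 g. Knob 44 mm across, 12 mm high; upright rim band (top 14 mm, wall 3 mm). Hollow: floor 16 mm above the foot, 44 mm across; mouth 84 mm. Origin: centre of the foot; z up out of the hollow; round. On the wooden worktop (z = 0). Loose; too wide to grip across.
- lid_medium: White domed lid standing upside down on its flat knob, 66 mm across, 42 mm high, about 130 g. Knob 30 mm across, 12 mm high; upright rim band (top 14 mm, wall 3 mm). Hollow: floor 16 mm above the foot, 28 mm across; mouth 60 mm. Origin: centre of the foot; z up out of the hollow; round. On the glass hob (z = 0.005). Nested, its foot is 16 mm above the large one's. Grip across the band.
- lid_small: White domed lid standing upside down on its flat knob, 48 mm across, 39 mm high, about 80 g. Knob 23 mm across, 12 mm high; upright rim band (top 14 mm, wall 3 mm). Hollow: floor 16 mm above the foot, 20 mm across; mouth 42 mm. Origin: centre of the foot; z up out of the hollow; round. On the glass hob (z = 0.005). Nested, its foot is 16 mm above the medium one's. Grip across the band.
- lid_red: Terracotta (orange-brown) domed lid standing upside down on its flat knob, 66 mm across, 42 mm high, about 130 g. Knob 30 mm across, 12 mm high; upright rim band (top 14 mm, wall 3 mm). Hollow: floor 16 mm above the foot, 28 mm across; mouth 60 mm. Origin: centre of the foot; z up out of the hollow; round. On the glass hob (z = 0.005). Medium-sized, of another set.

How it is judged:
At the end, for the whole second after the job is handed in: Medium white lid in the large, small in the medium: each within 15 mm of centre, its foot 10 to 23 mm above the foot of the lid below; all three hollow up, within 0.17 rad of level, at rest; large lid on the worktop within 50 mm of its start, terracotta lid within 30 mm of its start (horizontal distance between lid_medium and lid_large below 0.015 m and z of lid_medium in the frame of lid_large between 0.01 and 0.023 m and horizontal distance between lid_small and lid_medium below 0.015 m and z of lid_small in the frame of lid_medium between 0.01 and 0.023 m and angle between each of lid_large, lid_medium, lid_small's own z axis and vertical below 0.17 rad and linear speed of each of lid_large, lid_medium, lid_small below 0.02 m/s and height (world z) of lid_large below 0.01 m and distance of lid_large from where it was at the start of the episode below 0.05 m and distance of lid_red from where it was at the start of the episode below 0.03 m); the robot touches nothing.
It fails at once if the terracotta lid is moved more than 30 mm (distance of lid_red from where it was at the start of the episode above 0.03 m).
It fails at once if the large lid is moved more than 50 mm (distance of lid_large from where it was at the start of the episode above 0.05 m).
It fails at once if a white lid is dropped: it moves faster than 0.7 m/s out of the fingers (a fall of about 25 mm) ((linear speed of lid_medium above 0.7 m/s and contact force between the fingers and lid_medium below 0.05 N) or (linear speed of lid_small above 0.7 m/s and contact force between the fingers and lid_small below 0.05 N)).
It also fails if it takes over 53 s, if anything falls off the work surface, if the arm or the gripper's body presses on something with over 40 N, if the wrist force passes 120 N, or if a joint passes its speed limit or range.

## Working session

There is one attempt and no reset: what is moved stays moved. The work goes in short steps, Python scripts to look and compute and a shell command to move; the robot and the scene stay as the last step left them, time stands still between calls to the robot, and variables do not carry over. Pictures are saved under pics/ and viewed, at most 12 in all, crops included, and the job is handed in when it is done.

```bash
mkdir -p pics; cat > h.py <<'E'
import numpy as np, cv2
from scipy.spatial.transform import Rotation as R
from bench import robot, read_camera, recognise, trace, landmark_of
def ray(c,u,v,pose=None):
    d=np.array([(u-c['cx'])/c['fx'],(v-c['cy'])/c['fy'],1.])
    if 'mount' in c:
        p,q=pose; M=np.array(c['mount']); Rt=R.from_quat(q).as_matrix()
        return np.array(p)+Rt@M[:3,3], Rt@M[:3,:3]@d
    Rm=cv2.Rodrigues(np.array(c['rvec'],float))[0]
    return -Rm.T@np.array(c['tvec']).ravel(), Rm.T@d
def atz(c,u,v,z,pose=None):
    o,d=ray(c,u,v,pose); return o+d*(z-o[2])/d[2]
E
python3 - <<'E'
from h import *
s=robot.sense(); print(s)
for n in ['top','side']:
    c=read_camera(n); cv2.imwrite(f'pics/{n}0.png',c['frame'][...,::-1])
    print(n,ray(c,320,200))
    for t,z,h in [('lid_large',0,.042),('lid_medium',.005,.042),('lid_small',.005,.039),('lid_red',.005,.042)]:
        for d in trace(t,n)[:4]:
            b=d['box']; ys,xs=np.nonzero(d['mask'])
            print(t,'box',np.round(b),round(d['conf'],2),'rimctr',atz(c,(b[0]+b[2])/2,(b[1]+b[3])/2,z+h).round(3), 'w', np.linalg.norm(atz(c,b[0],b[3],z+h)-atz(c,b[2],b[3],z+h)).round(3))
        for d in landmark_of(t,n)[:4]:
            print('  lm',d['centre'],round(d['conf'],2),atz(c,d['centre'][1],d['centre'][0],z).round(3))
E
```

```text
{'time': 0.0, 'joint_positions': array([-1.1864913 ,  0.50831905, -0.23754371,  1.50113721,  0.12569171,
        1.14889613, -0.15479283]), 'joint_vel': array([-0.00069157,  0.00053059, -0.00040951,  0.0001941 , -0.00031551,
        0.00089551,  0.00061852]), 'joint_torque': array([-1.97667923e-04, -6.20617676e+01, -2.18665928e+00, -2.49663663e+01,
        1.28295549e-02,  1.17931693e-02,  8.52678227e-06]), 'position': array([0.17192797, 0.60036284, 0.23044048]), 'tool_rot': array([ 1.38932523e-01,  9.90301454e-01, -8.77840928e-04, -1.13612074e-04]), 'force': array([0.43420788, 0.34307221, 0.0988588 ]), 'ft_torque': array([ 0.02776335, -0.05148104,  0.01330247]), 'grasp_force': 0.0, 'finger_gap': 0.08559426803619272}
top (array([0.31490486, 0.09873474, 1.17216113]), array([ 0.18894011,  0.03773   , -0.98145683]))
lid_large box [427. 184. 457. 219.] 0.61 rimctr [ 0.569 -0.183  0.042] w 0.08
  lm [203.8, 434.9] 0.9 [ 0.569 -0.174  0.   ]
lid_medium box [217. 178. 246. 200.] 0.93 rimctr [0.532 0.382 0.047] w 0.079
  lm [190.1, 232.1] 0.7 [0.538 0.39  0.005]
lid_small box [272. 180. 289. 198.] 0.48 rimctr [0.548 0.251 0.044] w 0.046
  lm [191.4, 280.5] 0.49 [0.55  0.256 0.005]
  lm [189.8, 229.1] 0.31 [0.538 0.398 0.005]
lid_red box [326. 189. 352. 216.] 0.95 rimctr [0.531 0.091 0.047] w 0.071
  lm [210.1, 337.8] 0.9 [0.517 0.091 0.005]
side (array([0.55987219, 1.09083248, 0.49934601]), array([ 0.0076485 , -0.90082264, -0.43478757]))
lid_large box [306. 146. 337. 167.] 0.78 rimctr [ 0.568 -0.129  0.042] w 0.08
  lm [163.4, 321.3] 0.65 [ 0.569 -0.185 -0.   ]
lid_medium box [316. 248. 354. 282.] 0.9 rimctr [0.538 0.407 0.047] w 0.061
  lm [276.5, 334.3] 0.83 [0.538 0.38  0.005]
lid_small box [319. 216. 340. 243.] 0.68 rimctr [0.548 0.277 0.044] w 0.039
  lm [238.7, 328.1] 0.72 [0.549 0.247 0.005]
lid_red box [323. 183. 353. 206.] 0.7 rimctr [0.529 0.123 0.047] w 0.064
  lm [202.8, 337.4] 0.72 [0.527 0.08  0.005]
```

```bash
python3 - <<'E'
import cv2
a=cv2.imread('pics/top0.png')[140:260,180:480];b=cv2.imread('pics/side0.png')[110:310,220:440]
import numpy as np
a=cv2.resize(a,(800,320));b=cv2.resize(b,None,fx=1.35,fy=1.35)
o=np.zeros((600,800,3),np.uint8);o[:320]=a;o[325:325+b.shape[0],:b.shape[1]]=b
t=cv2.resize(cv2.imread('pics/side0.png'),(432,270));o[325:595,320:752]=t
cv2.imwrite('pics/m0.png',o)
E
```

```text
(no output)
```

View pics/m0.png

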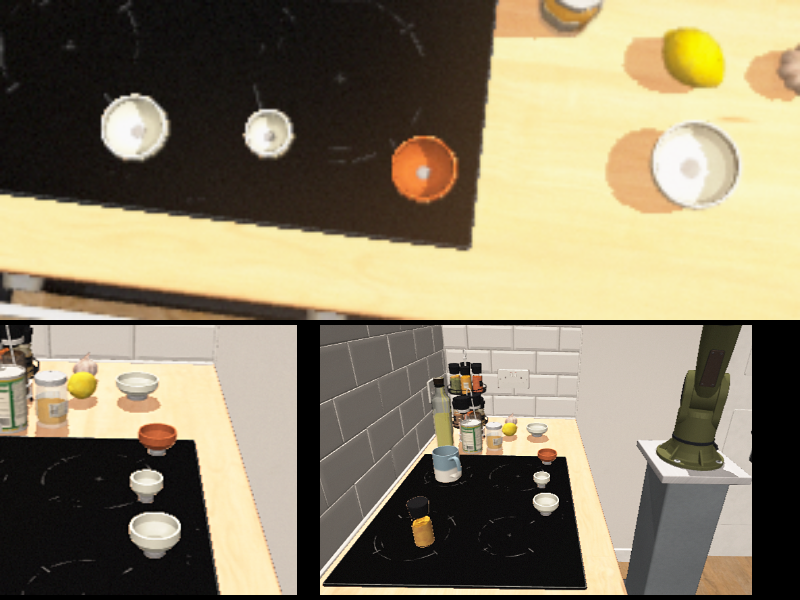

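The top crop shows the medium lid near pixel (230,188), small (280,190), terracotta (339,203) and large (440,202), which agrees with the detectors. The way to the medium lid is clear at this height.

```bash
python3 -m crank '[-4.1,-1.1,0,0,0,0,8.54,-5.1,-1.3,0,0,0,0,8.54,-5.1,-1.3,0,0,0,0,8.54,-5.1,-1.3,0,0,0,0,8.54,-5.1,-1.3,0,0,0,0,8.54,-5.1,-1.3,0,0,0,0,8.54,-5.1,-1.3,0,0,0,0,8.54,-4.1,-1.3,0,0,0,0,8.54,-2,-0.5,0,0,0,0,8.54,0,0,0,0,0,0,8.54]'
cat > look.py <<'E'
from h import *
import sys
def look(name,lids,save=True):
    s=robot.sense(); P=(s['position'],s['tool_rot']); c=read_camera('wrist')
    print('t',s['time'],'tcp',s['position'].round(4),'q',s['tool_rot'].round(4),'gap',s['finger_gap'])
    if save: cv2.imwrite(f'pics/{name}.png',c['frame'][...,::-1])
    Rt=R.from_quat(P[1]).as_matrix()
    for t,z,h in lids:
        for d in trace(t,'wrist')[:2]:
            cs=max(cv2.findContours(d['mask'].astype(np.uint8),0,1)[0],key=len)[:,0]
            w=np.array([atz(c,u,v,z+h,P)[:2] for u,v in cs])
            m,r=cv2.minEnclosingCircle(w.astype(np.float32))
            dl=Rt.T@np.array([m[0]-P[0][0],m[1]-P[0][1],0])
            print(t,round(d['conf'],2),'box',np.round(d['box']),'rim ctr',np.round(m,4),'r',round(r,4),'tool delta cm',(dl*100).round(2))
        for d in landmark_of(t,'wrist')[:2]:
            print('  lm',round(d['conf'],2),atz(c,d['centre'][1],d['centre'][0],z,P).round(4))
L={'l':('lid_large',0,.042),'m':('lid_medium',.005,.042),'s':('lid_small',.005,.039),'r':('lid_red',.005,.042),'n':('lid_medium',.016,.042),'S':('lid_small',.032,.039)}
look(sys.argv[1],[L[k] for k in sys.argv[2]])
E
python3 look.py w1 ms
```

```text
time: 2.15
position: [0.5354, 0.3852, 0.2309]
tool_rot: [0.14, 0.99, -0.0, -0.0]
force: [-0.6, 0.3, -0.8]
finger_gap: 0.0855
grasp_force: 0.0
t 2.15 tcp [0.5354 0.3852 0.2309] q [ 1.399e-01  9.902e-01 -1.000e-04 -2.000e-04] gap 0.08546318315570904
lid_medium 0.64 box [291. 149. 355. 211.] rim ctr [0.5405 0.3869] r 0.0337 tool delta cm [-0.45  0.31 -0.  ]
  lm 0.63 [0.5431 0.3868 0.005 ]
lid_small 0.65 box [182. 197. 228. 243.] rim ctr [0.5505 0.2542] r 0.0264 tool delta cm [ -5.08 -12.16   0.  ]
  lm 0.97 [0.5528 0.2502 0.005 ]
```

View pics/w1.png

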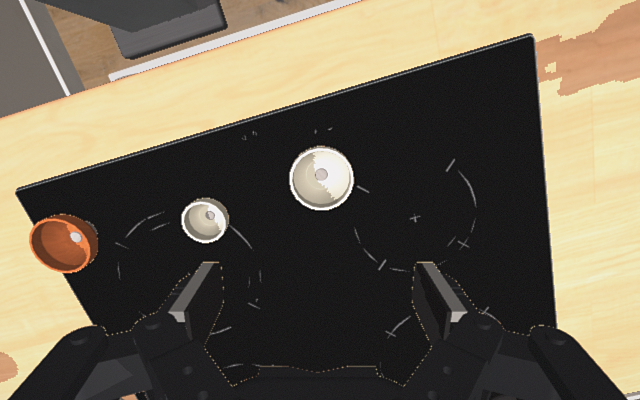

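```bash
python3 -m crank '[-0.5,0.3,3,0,0,0,8.54,0,0,3,0,0,0,8.54,0,0,3,0,0,0,8.54,0,0,3,0,0,0,8.54,0,0,1,0,0,0,8.54]'; python3 look.py w2 m
```

```text
time: 3.02
position: [0.5387, 0.3876, 0.0996]
tool_rot: [0.138, 0.99, -0.001, -0.001]
force: [-0.2, 0.7, 0.6]
finger_gap: 0.0852
grasp_force: 0.0
t 3.025 tcp [0.5387 0.3876 0.0996] q [ 1.381e-01  9.904e-01 -9.000e-04 -1.200e-03] gap 0.08520266326385886
lid_medium 0.9 box [268. 176. 371. 272.] rim ctr [0.5402 0.3869] r 0.0338 tool delta cm [-0.16 -0.02 -0.  ]
  lm 0.74 [0.5438 0.3867 0.005 ]
```

The wrist view shows the medium lid at pixel (321,178) and the small one at (205,220), both matched by the masks. Descending to grip the medium lid.

```bash
python3 -m crank '[-0.2,0,3,0,0,0,8.54,0,0,3,0,0,0,8.54,0,0,1.2,0,0,0,8.54,0,0,0,0,0,0,8.54,0,0,0,0,0,0,6,0,0,0,0,0,0,6,0,0,0,0,0,0,6,0,0,0,0,0,0,6]'
```

```text
time: 4.18
position: [0.5433, 0.3874, 0.0318]
tool_rot: [0.139, 0.99, 0.001, 0.001]
force: [-1.4, -1.3, 7.3]
finger_gap: 0.0631
grasp_force: 64.2
```

```bash
python3 -m crank '[0,0,-1,0,0,0,6,0,0,-2,0,0,0,6,0,0,-3,0,0,0,6,0,0,0,0,0,0,6]'; python3 - <<'E'
from h import *
s=robot.sense();c=read_camera('side');w=read_camera('wrist')
print(s['position'],s['finger_gap'])
o=np.zeros((560,640,3),np.uint8);o[:400]=w['frame'];o[400:,:320]=cv2.resize(c['frame'][200:300,250:450],(320,160))
cv2.imwrite('pics/g1.png',o[...,::-1])
E
```

```text
time: 4.68
position: [0.5439, 0.3879, 0.0927]
tool_rot: [0.139, 0.99, 0.002, 0.002]
force: [1.1, -0.9, -1.4]
finger_gap: 0.0632
grasp_force: 65.9
[0.54392021 0.38786348 0.0926888 ] 0.06316201816188981
```

View pics/g1.png

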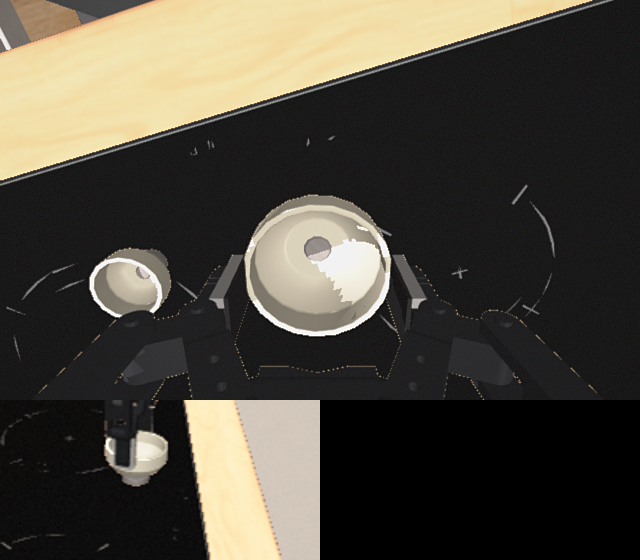

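```bash
python3 - <<'E'
from h import *
s=robot.sense();c=read_camera('wrist');M=np.array(c['mount']);print(M.round(4),c['fx'])
P=(s['position'],s['tool_rot'])
# rim extremes: left (246,~268) right (390,~268)
Z=c['fx']*.066/144; 
def cam(u,v,Z): return (M@np.array([(u-c['cx'])/c['fx']*Z,(v-c['cy'])/c['fy']*Z,Z,1]))[:3]
print('rim ctr in tool',cam(318,268,Z).round(4))
for u,v in [(238,256),(398,256)]:
    Z=abs(.063/2/((u-c['cx'])/c['fx'])); print('tip tool',cam(u,v,Z).round(4))
d=trace('lid_medium','wrist')[0]; print(d['box'],d['conf'])
import json
c=read_camera('side'); d=trace('lid_medium','side')[0]; print(d['box'],d['conf'],[atz(c,0,0,0)[0]])
Rm=cv2.Rodrigues(np.array(c['rvec'],float))[0]
def pr(p): q=Rm@p+np.array(c['tvec']).ravel(); return [c['fx']*q[0]/q[2]+c['cx'],c['fy']*q[1]/q[2]+c['cy']]
for z in (.06,.0659,.07): print(z,pr(np.array([.5415,.3875+.0,z])),'rim',pr(np.array([.5415,.3875,z+.042])))
E
```

```text
[[ 3.000e-04 -9.520e-01 -3.062e-01  7.600e-02]
 [ 1.000e+00  2.000e-04  4.000e-04 -1.200e-03]
 [-3.000e-04 -3.062e-01  9.520e-01 -1.420e-01]
 [ 0.000e+00  0.000e+00  0.000e+00  1.000e+00]] 328.29696732749915
rim ctr in tool [ 0.0009 -0.0008 -0.0081]
tip tool [ 0.0155 -0.0326 -0.0246]
tip tool [ 0.0165  0.0304 -0.0264]
[245.2, 197.6, 391.8, 333.9] 0.74
[317.0, 219.7, 355.3, 253.5] 0.61 [np.float64(5.363061640750693)]
0.06 [np.float64(333.2769415289854), np.float64(252.44350391454833)] rim [np.float64(333.9322086681089), np.float64(231.1805456331481)]
0.0659 [np.float64(333.3672758340334), np.float64(249.51221918358254)] rim [np.float64(334.02658427559135), np.float64(228.11812347756052)]
0.07 [np.float64(333.4303752131914), np.float64(247.46468866280543)] rim [np.float64(334.09251407606746), np.float64(225.9787477736296)]
```

```bash
python3 - <<'E'
from h import *
c=read_camera('side')
Rm=cv2.Rodrigues(np.array(c['rvec'],float))[0]
def pr(p): q=Rm@p+np.array(c['tvec']).ravel(); return (c['fx']*q[0]/q[2]+c['cx'],c['fy']*q[1]/q[2]+c['cy'])
s=robot.sense();T=R.from_quat(s['tool_rot']).as_matrix();p=s['position']
im=cv2.resize(c['frame'][190:270,280:390],(770,560),interpolation=cv2.INTER_NEAREST)
for dz in (-.02,-.015,-.01,-.005,0,.005):
    for xx,y in((-.011,.046),(.011,.046),(.011,.0316)):
        u,v=pr(p+T@np.array([xx,y,dz])); print(dz,xx,y,round(u,1),round(v,1)); 
        cv2.circle(im,(int((u-280+.5)*7),int((v-190+.5)*7)),2,(255,0,0),-1)
cv2.imwrite('pics/g2.png',im[...,::-1])
E
```

```text
-0.02 -0.011 0.046 319.5 239.8
-0.02 0.011 0.046 332.8 242.0
-0.02 0.011 0.0316 335.1 237.6
-0.015 -0.011 0.046 319.5 242.5
-0.015 0.011 0.046 332.7 244.7
-0.015 0.011 0.0316 335.0 240.3
-0.01 -0.011 0.046 319.5 245.2
-0.01 0.011 0.046 332.6 247.4
-0.01 0.011 0.0316 335.0 243.0
-0.005 -0.011 0.046 319.4 247.8
-0.005 0.011 0.046 332.5 250.1
-0.005 0.011 0.0316 334.9 245.6
0 -0.011 0.046 319.4 250.5
0 0.011 0.046 332.4 252.7
0 0.011 0.0316 334.8 248.2
0.005 -0.011 0.046 319.3 253.1
0.005 0.011 0.046 332.4 255.3
0.005 0.011 0.0316 334.7 250.8
```

View pics/g2.png

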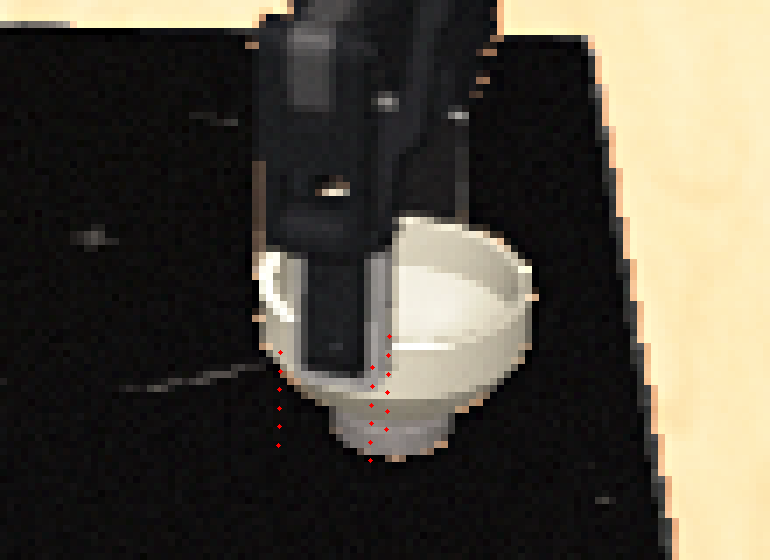

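The side zoom shows the pad tip about 10 mm below the crease of the band, at (385,375). That would hit the large lid's rim on placing. I'll set the lid back down and regrip about 10 mm higher.

```bash
python3 -m crank '[0,0,3,0,0,0,6,0,0,2,0,0,0,6,0,0,0.6,0,0,0,6,0,0,0.2,0,0,0,6,0,0,0,0,0,0,6,0,0,0,0,0,0,8.54,0,0,0,0,0,0,8.54,0,0,0,0,0,0,8.54]'
```

```text
time: 6.02
position: [0.5425, 0.3867, 0.0313]
tool_rot: [0.139, 0.99, 0.0, 0.0]
force: [-0.1, 0.1, 1.2]
finger_gap: 0.0851
grasp_force: 0.0
```

```bash
python3 -m crank '[0.1,0,-1.1,0,0,0,8.54,0,0,0,0,0,0,6,0,0,0,0,0,0,6,0,0,0,0,0,0,6,0,0,0,0,0,0,6]'; python3 -m crank '[0,0,-1,0,0,0,6,0,0,-3,0,0,0,6,0,0,-4,0,0,0,6,0,0,-4,0,0,0,6,0,0,0,0,0,0,6]'; python3 - <<'E'
from h import *
c=read_camera('side');s=robot.sense()
im=cv2.resize(c['frame'][160:240,280:390],(770,560),interpolation=cv2.INTER_NEAREST)
cv2.imwrite('pics/g3.png',im[...,::-1])
E
```

```text
time: 6.65
position: [0.5413, 0.3868, 0.0421]
tool_rot: [0.139, 0.99, -0.0, -0.0]
force: [-0.6, -0.1, -0.4]
finger_gap: 0.0604
grasp_force: 0.1
time: 7.28
position: [0.5431, 0.3883, 0.1669]
tool_rot: [0.139, 0.99, 0.003, 0.003]
force: [-0.3, -0.6, -0.1]
finger_gap: 0.06
grasp_force: 0.0
```

View pics/g3.png

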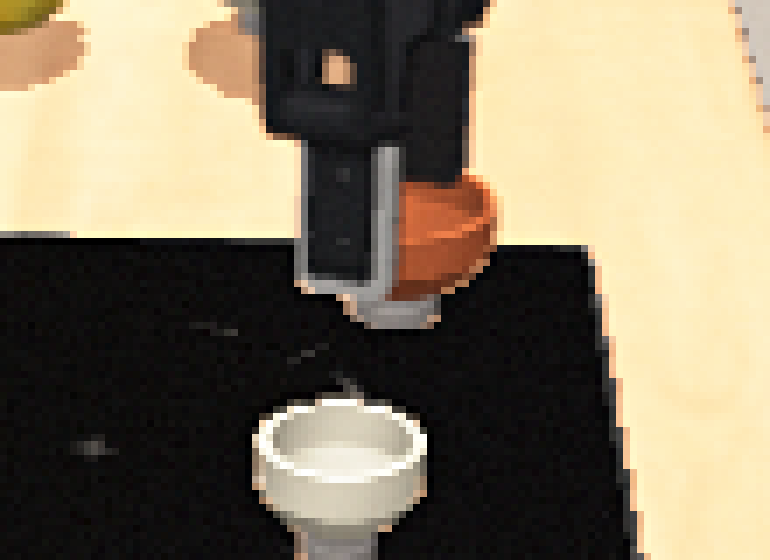

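The fingers closed above the rim, so I read the tip offset with the wrong sign and the first grip was the right one. The medium lid still stands undisturbed, so I'll descend again.

```bash
python3 -m crank '[0,0,0,0,0,0,8.54,0,0,2,0,0,0,8.54,0,0,2,0,0,0,8.54,0,0,0,0,0,0,8.54]'; python3 look.py w3 m
```

```text
time: 7.82
position: [0.54, 0.3857, 0.1194]
tool_rot: [0.139, 0.99, -0.002, -0.002]
force: [-0.1, 0.6, 0.5]
finger_gap: 0.085
grasp_force: 0.0
t 7.825 tcp [0.54   0.3857 0.1194] q [ 0.1389  0.9903 -0.002  -0.002 ] gap 0.08502291342224073
lid_medium 0.63 box [275. 167. 369. 255.] rim ctr [0.5394 0.3858] r 0.0338 tool delta cm [ 0.05 -0.01  0.  ]
lid_medium 0.48 box [118. 234. 189. 301.] rim ctr [0.5486 0.2588] r 0.0295 tool delta cm [ -4.32 -11.96   0.04]
  lm 0.84 [0.5413 0.386  0.005 ]
  lm 0.45 [0.5508 0.2513 0.005 ]
```

```bash
python3 -m crank '[0,0,3,0,0,0,8.54,0,0,3,0,0,0,8.54,0,0,2.3,0,0,0,8.54,0,0,1,0,0,0,8.54,0,0,0,0,0,0,8.54,0,0,0,0,0,0,6,0,0,0,0,0,0,6,0,0,0,0,0,0,6,0,0,0,0,0,0,6]'
```

```text
time: 9.1
position: [0.5423, 0.3876, 0.0316]
tool_rot: [0.139, 0.99, 0.001, 0.001]
force: [-1.3, -0.5, 6.9]
finger_gap: 0.0632
grasp_force: 64.5
```

```bash
python3 -m crank '[0,0,-1,0,0,0,6,0,0,-3,0,0,0,6,0,0,-4,0,0,0,6,-0.6,-2,-4,0,0,0,6,-1.2,-4,-3,0,0,0,6,-1.5,-4.5,-2,0,0,0,6,-1.5,-4.5,0,0,0,0,6,-1.5,-4.5,0,0,0,0,6,-1.5,-4.5,0,0,0,0,6,-1.5,-4.5,0,0,0,0,6,-1.5,-4.5,0,0,0,0,6,-1.5,-4.5,0,0,0,0,6,-1.2,-4,0,0,0,0,6,-0.8,-2,0,0,0,0,6,0,0,0,0,0,0,6,0,0,0,0,0,0,6]'; python3 look.py w4 l
```

```text
time: 11.1
position: [0.5592, -0.0694, 0.1998]
tool_rot: [0.138, 0.99, 0.0, 0.0]
force: [-0.4, 0.4, -1.6]
finger_gap: 0.0633
grasp_force: 66.0
t 11.1 tcp [ 0.5592 -0.0694  0.1998] q [1.384e-01 9.904e-01 4.000e-04 2.000e-04] gap 0.06333031370597027
lid_large 0.8 box [166. 179. 257. 262.] rim ctr [ 0.5692 -0.1806] r 0.0467 tool delta cm [-4.010e+00 -1.042e+01 -1.000e-02]
  lm 0.9 [ 0.5726 -0.1833  0.    ]
```

View pics/w4.png

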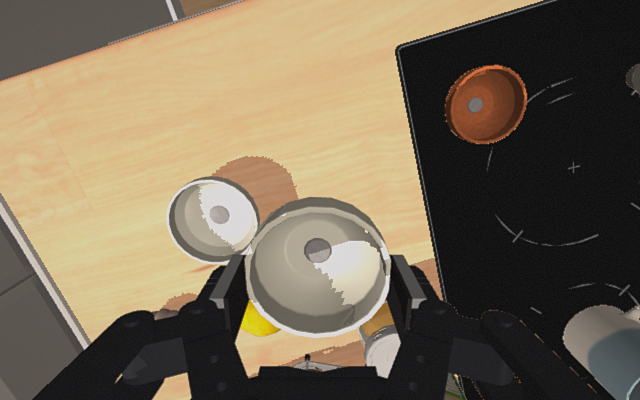

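The large lid shows at (212,219), with the medium one level in the fingers. Moving above it.

```bash
python3 -m crank '[-1.2,-3,0,0,0,0,6,-1.5,-3.7,0,0,0,0,6,-1.5,-3.7,2,0,0,0,6,0,0,3,0,0,0,6,0,0,3,0,0,0,6,0,0,3,0,0,0,6,0,0,1,0,0,0,6,0,0,0,0,0,0,6,0,0,0,0,0,0,6]'; python3 - <<'E'
from h import *
c=read_camera('side');t=read_camera('top');w=read_camera('wrist')
f=cv2.resize(c['frame'][110:180,270:380],(440,280));g=cv2.resize(t['frame'][160:240,390:480],(315,280));o=np.zeros((580,760,3),np.uint8);o[:280,:440]=f;o[:280,445:760]=g;o[285:580,:472]=cv2.resize(w['frame'],(472,295))
cv2.imwrite('pics/p1.png',o[...,::-1]); print(robot.sense()['position'])
E
```

```text
time: 12.38
position: [0.5718, -0.1822, 0.0805]
tool_rot: [0.139, 0.99, -0.0, 0.001]
force: [0.4, -0.7, -1.5]
finger_gap: 0.0633
grasp_force: 66.1
[ 0.57155602 -0.18232126  0.08039189]
```

View pics/p1.png

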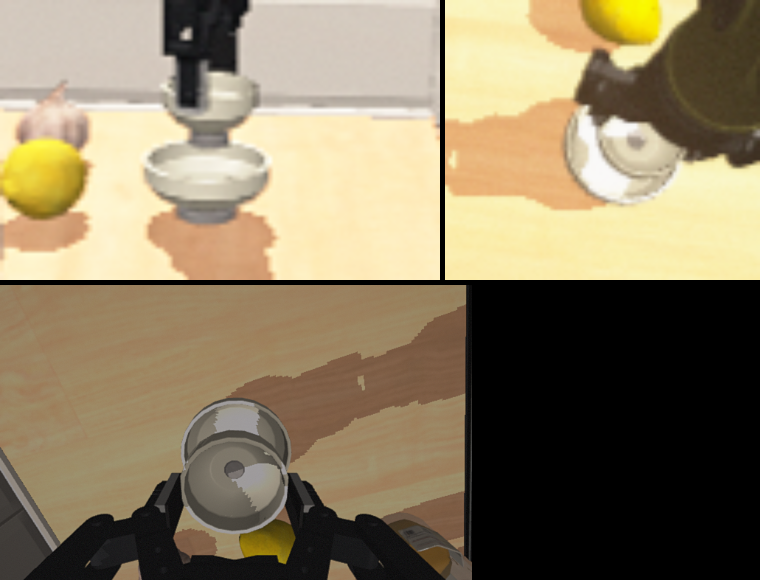

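The side view shows the medium lid centred over the large one (columns 210 and 207). Lowering it.

```bash
python3 -m crank '[0,0,1.5,0,0,0,6,0,0,1.2,0,0,0,6,0,0,0.6,0,0,0,6,0,0,0.2,0,0,0,6,0,0,0,0,0,0,6]'; python3 -m crank '[0,0,0.1,0,0,0,6,0,0,0.1,0,0,0,6,0,0,0,0,0,0,6]'
```

```text
time: 13.15
position: [0.571, -0.1822, 0.0442]
tool_rot: [0.139, 0.99, 0.0, -0.0]
force: [0.7, -0.3, -0.7]
finger_gap: 0.0633
grasp_force: 66.1
time: 13.52
position: [0.5711, -0.1823, 0.0427]
tool_rot: [0.139, 0.99, -0.0, 0.0]
force: [-1.0, -0.0, 1.3]
finger_gap: 0.0633
grasp_force: 66.3
```

```bash
python3 -m crank '[0,0,0.1,0,0,0,6,0,0,0,0,0,0,6]'; python3 -m crank '[0,0,0,0,0,0,7,0,0,0,0,0,0,8.54,0,0,0,0,0,0,8.54,0,0,0,0,0,0,8.54,0,0,-2,0,0,0,8.54,0,0,-5,0,0,0,8.54,0,1,-5,0,0,0,8.54,0,4,-3,0,0,0,8.54,0,5,0,0,0,0,8.54,0,0,0,0,0,0,8.54]'; python3 look.py w5 ln
```

```text
time: 13.78
position: [0.5713, -0.1823, 0.0426]
tool_rot: [0.139, 0.99, -0.0, 0.001]
force: [-3.0, 0.3, 10.5]
finger_gap: 0.0631
grasp_force: 67.3
time: 15.02
position: [0.5996, -0.0802, 0.1918]
tool_rot: [0.135, 0.991, 0.002, 0.001]
force: [-0.6, 0.5, 0.7]
finger_gap: 0.0854
grasp_force: 0.0
t 15.025 tcp [ 0.5996 -0.0802  0.1918] q [1.353e-01 9.908e-01 1.600e-03 6.000e-04] gap 0.08537002523473337
lid_large 0.62 box [155. 134. 255. 232.] rim ctr [ 0.5721 -0.1795] r 0.0463 tool delta cm [-1.00e-02 -1.03e+01 -3.00e-02]
  lm 0.64 [ 0.5726 -0.1803  0.    ]
lid_medium 0.73 box [158. 150. 239. 224.] rim ctr [ 0.5697 -0.181 ] r 0.0356 tool delta cm [  0.18 -10.51  -0.04]
  lm 0.63 [ 0.5733 -0.1845  0.016 ]
```

View pics/w5.png

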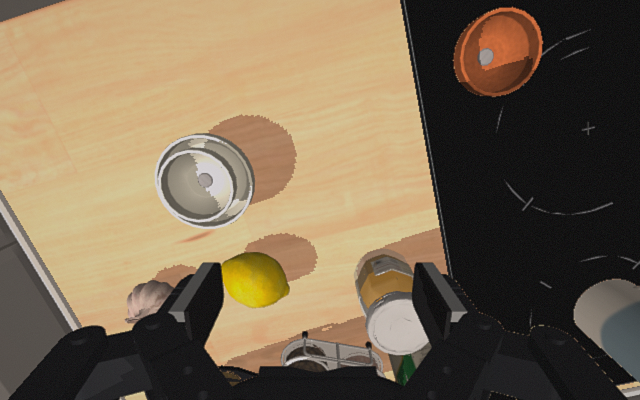

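Picture w5 shows the medium lid nested level in the large one at (205,182), roughly concentric. Next is the small lid.

```bash
python3 -m crank '[1.2,2.5,0,0,0,0,8.54,1.9,4.5,0,0,0,0,8.54,1.9,4.5,0,0,0,0,8.54,1.9,4.5,0,0,0,0,8.54,1.9,4.5,0,0,0,0,8.54,1.9,4.5,0,0,0,0,8.54,1.8,4,0,0,0,0,8.54,1.1,1.7,0,0,0,0,8.54,0,0,0,0,0,0,8.54,0,0,0,0,0,0,8.54]'; python3 look.py w6 s
```

```text
time: 16.52
position: [0.553, 0.2437, 0.1911]
tool_rot: [0.14, 0.99, -0.001, 0.0]
force: [0.9, -0.3, 0.2]
finger_gap: 0.0856
grasp_force: 0.0
t 16.525 tcp [0.553  0.2437 0.1911] q [ 1.404e-01  9.901e-01 -9.000e-04  2.000e-04] gap 0.08560538037041743
lid_small 0.91 box [304. 153. 354. 204.] rim ctr [0.5505 0.2515] r 0.0246 tool delta cm [ 0.46  0.68 -0.  ]
  lm 0.73 [0.5542 0.2497 0.005 ]
```

```bash
python3 -m crank '[0.5,0.7,3,0,0,0,8.54,0,0,3,0,0,0,8.54,0,0,3,0,0,0,8.54,0,0,2,0,0,0,8.54,0,0,0,0,0,0,8.54]'; python3 look.py w7 s
```

```text
time: 17.3
position: [0.5488, 0.2531, 0.0799]
tool_rot: [0.14, 0.99, -0.001, -0.001]
force: [-1.2, -0.1, 0.0]
finger_gap: 0.0854
grasp_force: 0.0
t 17.3 tcp [0.5488 0.2531 0.0799] q [ 0.1396  0.9902 -0.0011 -0.0012] gap 0.0853616270635588
lid_small 0.64 box [278. 192. 359. 274.] rim ctr [0.5506 0.2522] r 0.0256 tool delta cm [-0.2  -0.04 -0.  ]
  lm 0.67 [0.552  0.2512 0.005 ]
  lm 0.66 [0.5331 0.091  0.005 ]
```

```bash
python3 -m crank '[-0.2,0,3,0,0,0,8.54,0,0,1.5,0,0,0,8.54,0,0,0.4,0,0,0,8.54,0,0,0,0,0,0,8.54,0,0,0,0,0,0,4,0,0,0,0,0,0,4,0,0,0,0,0,0,4,0,0,0,0,0,0,4,0,0,0,0,0,0,4]'; python3 -m crank '[0,0,-1,0,0,0,4,0,0,-3,0,0,0,4,0,0,-4,0,0,0,4,0,0,-4,0,0,0,4,0,0,0,0,0,0,4,0,0,0,0,0,0,4]'; python3 - <<'E'
from h import *
c=read_camera('side');w=read_camera('wrist');s=robot.sense()
o=np.zeros((580,760,3),np.uint8);o[:295,:472]=cv2.resize(w['frame'],(472,295))
o[300:580,:385]=cv2.resize(c['frame'][150:230,275:385],(385,280))
cv2.imwrite('pics/g4.png',o[...,::-1])
d=trace('lid_small','wrist')[0];print(d['conf'],d['box'])
d=trace('lid_small','side')[0];print(d['conf'],d['box'])
E
```

```text
time: 18.58
position: [0.5516, 0.2543, 0.0333]
tool_rot: [0.139, 0.99, 0.0, 0.001]
force: [-1.7, 0.1, 4.9]
finger_gap: 0.0449
grasp_force: 60.7
time: 19.32
position: [0.5509, 0.2539, 0.1522]
tool_rot: [0.139, 0.99, -0.0, -0.0]
force: [-0.0, 0.0, -1.1]
finger_gap: 0.0449
grasp_force: 61.5
0.64 [268.3, 217.0, 367.1, 319.4]
0.59 [323.0, 162.3, 342.6, 188.9]
```

View pics/g4.png

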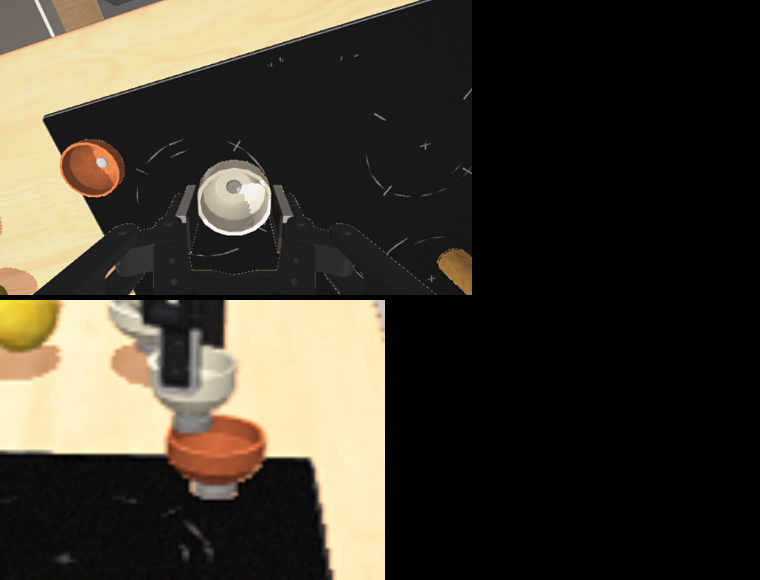

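The small lid is held level over the hob, as both views show. Carrying it to a lookout point beside the stack.

```bash
python3 -m crank '[-0.6,-2,-2,0,0,0,4,-1.3,-4,-3,0,0,0,4,-1.4,-4.5,0,0,0,0,4,-1.4,-4.5,0,0,0,0,4,-1.4,-4.5,0,0,0,0,4,-1.4,-4.5,0,0,0,0,4,-1.3,-4,0,0,0,0,4,-0.7,-2.5,0,0,0,0,4,0,0,0,0,0,0,4,0,0,0,0,0,0,4]'; python3 look.py w8 nl
```

```text
time: 20.78
position: [0.5584, -0.0651, 0.2029]
tool_rot: [0.139, 0.99, 0.0, 0.0]
force: [0.9, -0.0, -0.7]
finger_gap: 0.0446
grasp_force: 61.5
t 20.775 tcp [ 0.5584 -0.0651  0.2029] q [1.391e-01 9.903e-01 2.000e-04 2.000e-04] gap 0.044614141869097915
lid_medium 0.93 box [168. 197. 242. 260.] rim ctr [ 0.5683 -0.1797] r 0.0357 tool delta cm [ -4.11 -10.74  -0.  ]
  lm 0.71 [ 0.5729 -0.1838  0.016 ]
lid_large 0.64 box [164. 180. 254. 265.] rim ctr [ 0.5705 -0.1792] r 0.047 tool delta cm [ -4.3  -10.63  -0.  ]
  lm 0.97 [ 0.5724 -0.1831  0.    ]
```

```bash
python3 -m crank '[-1.3,-3.2,0,0,0,0,4,-1.5,-3.8,0,0,0,0,4,-1.5,-3.8,1.5,0,0,0,4,0,0,3,0,0,0,4,0,0,3,0,0,0,4,0,0,2.5,0,0,0,4,0,0,1,0,0,0,4,0,0,0,0,0,0,4,0,0,0,0,0,0,4]'; python3 - <<'E'
from h import *
c=read_camera('side');t=read_camera('top');w=read_camera('wrist')
f=cv2.resize(c['frame'][110:180,270:380],(440,280));g=cv2.resize(t['frame'][160:240,390:480],(315,280));o=np.zeros((580,760,3),np.uint8);o[:280,:440]=f;o[:280,445:760]=g;o[285:580,:472]=cv2.resize(w['frame'],(472,295))
cv2.imwrite('pics/p2.png',o[...,::-1]); print(robot.sense()['position'])
E
```

```text
time: 22.15
position: [0.571, -0.181, 0.0933]
tool_rot: [0.139, 0.99, -0.0, 0.001]
force: [0.2, 0.3, -1.3]
finger_gap: 0.0447
grasp_force: 61.5
[ 0.57078551 -0.18110108  0.09325472]
```

View pics/p2.png

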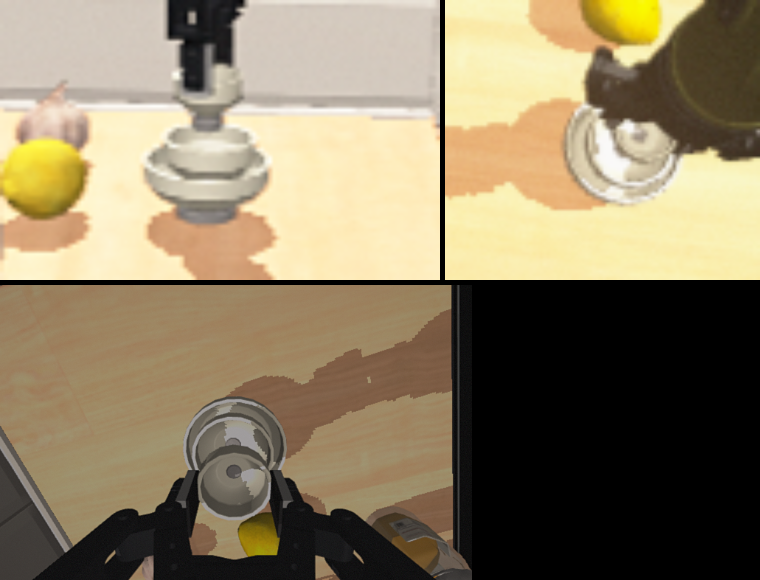

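The small lid is centred over the medium one in both the side view (columns 208 and 207) and the wrist view. Lowering it slowly.

```bash
python3 -m crank '[0,0,1.2,0,0,0,4,0,0,1,0,0,0,4,0,0,0.5,0,0,0,4,0,0,0.3,0,0,0,4,0,0,0,0,0,0,4]'; python3 -m crank '[0,0,0.1,0,0,0,4,0,0,0.1,0,0,0,4,0,0,0,0,0,0,4]'
```

```text
time: 22.92
position: [0.5702, -0.1809, 0.062]
tool_rot: [0.139, 0.99, 0.0, -0.0]
force: [-0.0, -0.3, 0.7]
finger_gap: 0.0449
grasp_force: 61.5
time: 23.3
position: [0.5704, -0.181, 0.0605]
tool_rot: [0.139, 0.99, -0.0, 0.0]
force: [0.2, -0.2, -0.2]
finger_gap: 0.0448
grasp_force: 61.6
```

```bash
python3 -m crank '[0,0,0.1,0,0,0,4,0,0,0,0,0,0,4]';python3 -m crank '[0,0,0.1,0,0,0,4,0,0,0,0,0,0,4]'
```

```text
time: 23.55
position: [0.5706, -0.181, 0.0603]
tool_rot: [0.139, 0.99, -0.0, 0.001]
force: [-2.5, 0.3, 6.7]
finger_gap: 0.0444
grasp_force: 62.3
time: 23.8
position: [0.5709, -0.181, 0.0602]
tool_rot: [0.139, 0.99, -0.0, 0.001]
force: [-3.8, 1.1, 14.6]
finger_gap: 0.0447
grasp_force: 63.2
```

Contact came at the expected seated height, so I'm releasing and retreating.

```bash
python3 -m crank '[0,0,-0.1,0,0,0,4,0,0,0,0,0,0,5.5,0,0,0,0,0,0,7,0,0,0,0,0,0,7,0,0,-2,0,0,0,7,0,0,-4,0,0,0,7,0,1,-5,0,0,0,7,0,4,-3,0,0,0,7,0,5,0,0,0,0,7,0,0,0,0,0,0,7]'; python3 look.py w9 nlS; python3 - <<'E'
from h import *
c=read_camera('side');w=cv2.imread('pics/w9.png')
o=np.zeros((580,640,3),np.uint8);o[:280,:440]=cv2.resize(c['frame'][110:180,270:380],(440,280))[...,::-1];o[285:580,:472]=cv2.resize(w,(472,295))
cv2.imwrite('pics/f.png',o)
E
```

```text
time: 25.05
position: [0.5989, -0.079, 0.1996]
tool_rot: [0.135, 0.991, 0.002, 0.0]
force: [-0.4, -0.3, -0.2]
finger_gap: 0.0703
grasp_force: 0.0
t 25.05 tcp [ 0.5989 -0.079   0.1996] q [1.353e-01 9.908e-01 1.600e-03 5.000e-04] gap 0.07028198590510415
lid_medium 0.69 box [163. 151. 239. 220.] rim ctr [ 0.5695 -0.1803] r 0.0348 tool delta cm [  0.12 -10.55  -0.04]
  lm 0.93 [ 0.5719 -0.1831  0.016 ]
  lm 0.38 [ 0.5737 -0.1897  0.016 ]
lid_large 0.92 box [156. 136. 255. 226.] rim ctr [ 0.5712 -0.18  ] r 0.0461 tool delta cm [ -0.04 -10.48  -0.04]
  lm 0.56 [ 0.5734 -0.1822  0.    ]
lid_small 0.94 box [166. 160. 225. 216.] rim ctr [ 0.5707 -0.1802] r 0.0261 tool delta cm [ 1.000e-02 -1.051e+01 -4.000e-02]
  lm 0.87 [ 0.5706 -0.1823  0.032 ]
```

View pics/f.png

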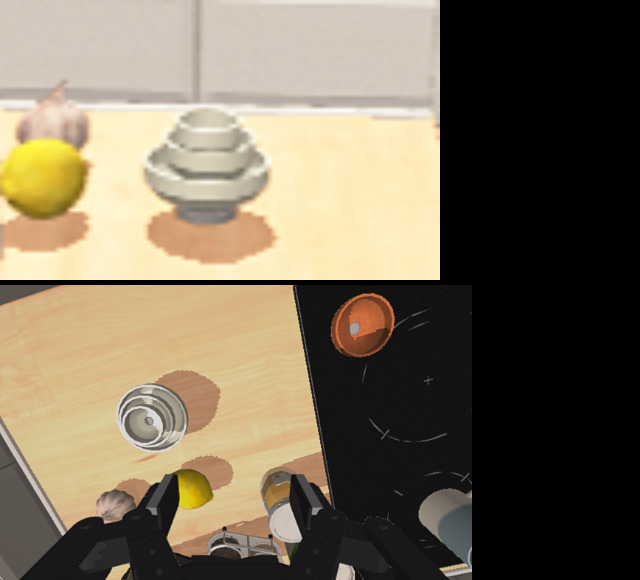

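The three lids form a level, concentric stack at (207,165) in the side crop, and the gripper is well clear.

```bash
python3 -c "
from bench import robot
print(robot.hand_in())"
```

```text
the job is handed in; nothing more can be done
None
```

The three white lids are nested level in one upside-down stack, with centres within about 2 mm by camera; the large and terracotta lids were left in place, and I handed the job in at about 25 s without seeing the verdict.

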